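# Hook a bin rail into the slotted uprights and press it home

## Robot

A 7-joint arm with a two-finger parallel gripper is mounted at the origin on the work surface. World frame = base frame: x ahead of the robot, y to its left, z up, the work surface at z = 0. Lengths are in m, angles in rad, forces in N, time in s.
With the tool pointing down it reaches from about 0.4 to 0.85 m from the base axis. Payload 10.4 kg.
Tool frame: the origin (TCP) lies at the very end of the fingers, on their centre line; the grasp point (between the pads) lies 19 mm behind it (manip.grip_point_offset is the distance from the TCP to the grasp point, in m); z points along the fingers, y is the line along which they close (so a half turn about z gives the same grasp; the last joint's range is limited). The gripper opens to 85 mm and grips with 20 to 120 N. Pads are 22 mm wide; open, the fingers measure 114 mm over their backs; the gripper's body (76 mm by 85 mm) begins 54 mm behind the grasp point. The pads swing forward as they close: fully open they stand 13 mm farther back than shut.
Start: joints at [1.263, 0.332, -0.065, 1.46, 0.022, 1.35, -0.088], TCP at [0.176, -0.6, 0.231] pointing down, gripper open.
Joint ranges: [-2.6, 2.6], [-0.5, 2.12], [-1.47, 1.34], [0.16, 2.42], [-1.27, 4.41], [0.06, 2.06], [-2.6, 2.6]. Speed limits (rad/s): [2.22, 2.22, 2.79, 2.79, 3.14, 3.14, 3.14].

## Interface

Orientations are given as a unit quaternion [x, y, z, w].
In Python, from workcell import manip gives the robot as it stands. The module is installed in compiled form; this text tells all that it offers.
- The arm moves only by the shell command python3 -m inch 'ROWS' [OPENING] [FORCE]. ROWS is JSON, a list of rows, each a list of 2 entries, a list of its own where there are three numbers: the shift along the tool's x, y, z each as a share of 0.08 m, from -1 to 1, then the turn, a rotation vector about the tool's x, y, z each as a share of 45 degrees, from -1 to 1. A call has exactly 10 rows; each row is the pose to reach, as a shift and turn from the pose commanded when the call began, along the tool's axes at that moment; what a row does not reach only later rows make up. A row lasts 1/10 s, in which the tool goes at most 50 mm and 8.59 degrees, less where a joint would pass 70% of its speed; a pose out of reach is approached as far as the arm can. A call with a number of a shift or a turn outside -1 to 1 is refused whole. A call with a gripper value outside its range is refused whole. OPENING is the opening, from 0 (shut) to 1 (fully open), set as the call begins (- or left out, the last holds). The fingers move at their own pace and stop on an object; FORCE is the grip in N (left out, the last holds). Time passes only in rows, so rows that repeat a pose let the fingers close, or fill a call up. It gives the time, the measured TCP pose, the force, the opening and the grip force at its end, in the units of the state.
- manip.get_obs(): the state, without advancing time (a new reading comes with each control period).
- manip.camera(name): name is "scene" or "side" or "wrist"; returns the picture (384x512x3 uint8, red, green, blue); there is no depth.
- manip.camera_params(name): a dict with "fov_y" (degrees; the focal length in pixels is half the picture's height over the tangent of half this angle, whatever the lens; pixels are square), "cx", "cy" (the principal point, pixels), "camera_from_world" (4x4, takes a point from world to camera coordinates); the wrist camera has in their place "T_tool_cam" (4x4, takes a point from camera to tool coordinates, whose origin is the TCP and whose axes are the flange's). Camera axes: x right, y up, looking along -z (the intrinsics and any distortion apply to the point x, -y, -z); pixel columns grow to the right and rows downward; lengths in m; the calibration is good to about 2 mm. A picture is of the moment at which its call begins: read the wrist's pose just before it. camera_params takes no time and is no camera call.
- manip.hand_in(): hands the job in; it is judged then, once.
The state is a dict: "clock": time; "joint_pos": joint angles; "joint_velocities": joint speeds; "tau": joint torques, N m; "position": TCP position; "ee_rot": TCP orientation; "ft_force": force on the tool from outside, world axes, zero at the start; "torque": the same for the moment, N m; "grip_width": opening from 0.0 (shut) to 1.0 (fully open); "grasp_force": force on a finger pad.
Only numpy, scipy, OpenCV 4.12 (cv2) and the standard library are available. Lean on these libraries where they do the work, as an engineer would, in place of code of your own. Each camera call takes 0.05 s, during which the arm holds its last target. There are 200 camera calls.

## Task

Take the loose steel rail from the bench, hook its two claws into the free upper slots of the small rack's two uprights, and press it down until both side catches have snapped over its ends, so that it sits level and fully home like the rail already fitted below it; then let go. Feel your way in and press gently: the uprights must never be forced. Leave the other things on the bench where they are.

Things in the scene. Friction and masses are not known exactly. Their poses are not given: they have to be found in the camera images.
- rail: Loose bin rail of bare galvanised steel, about 0.25 kg: a bar 20 (x) by 200 (y) by 40 (z) mm standing on its underside. Origin: centre of the underside; x points out of its back (the side with the claws), z up. Claws at y = +85 and -85 mm, free space between them. Pinch it across its 20 mm at mid-length. Each end has an ear, y = 100 to 106.5, z = 0 to 6, x = -8 to 6 mm.
- rail_left (a point): Underside of the rail's left end, rail frame (0, +100, 0) mm; axes as the rail's. The claw near it, in the rail's frame: an L hook 8 mm wide (y), its neck running back at z = 22 to 30 mm to x = 24, its tongue turned down to z = 6 at x = 18 to 24 mm, 8 mm behind the bar's back (x = 10); a tapered lead, 4 mm wide at its tip, ends at x = 29.
- rail_right (a point): Underside of the rail's right end, rail frame (0, -100, 0) mm; axes as the rail's. Its claw is the same.
- rack: Base plate of the dark steel bench rack, fixed, x -30 to 90, y -128 to 128, 8 mm thick; origin on the bench, under the middle of the uprights' front faces; front looks to -x, z up. Two joined uprights are clamped on it square, 36 mm wide (y), 225 tall, at y = +85 and -85, open between above z = 65, but not exactly: together up to 5 mm off in x, y and z, not measured: feel for them.
- slot_left (a point): Nominal middle of the lower edge of the left (+y) upright's free upper slot, in its front face: rack frame (0, +85, 162) mm, plus the clamps' shift. Slot 11 mm wide (y), z = 162 to 202, in a wall 6 mm thick (x 0 to 6), hollow behind. A claw has 1.5 mm to each side, its tip 3.5. A like rail is fitted for good below (underside z = 50, top 90, x -21 to 0).
- slot_right (a point): The same for the right (-y) upright's slot: rack frame (0, -85, 162) mm, the same shift. Together the uprights bear at most 40 N of pushing.
- home (a point): Nominal home of the rail's origin: rack frame (-11, 0, 140) mm, axes as the rack's; add the clamps' shift of up to 5 mm in x, y and z. The rail goes straight back into the slots (+x) while 19 to 31 mm above true home, best 25, until its back stops on the uprights (its gap is 2 mm wider than their wall); then straight down until its necks stop on the slot floors.
- latch_left (a joint): Sprung catch outside the left (+y) upright: metal nose in a black housing, sloped above, flat below. 0 = sprung in; grows as pushed outward (m). z 147.5 to 161, tip y = 102 mm plus the shift. Going down, the rail's ear pushes it 4.5 mm out from 19 to 9 mm above home, rubs along it, and it snaps back 1.5 mm above home. Takes 5 to 10 N at each end, most 10 mm above home; the floors stop it hard.
- latch_right (a joint): The same catch on the right (-y) upright, mirrored.
- tape_roll: Bystander: roll of white tape 72 mm across, 40 mm high, lying flat. Origin at the centre of its underside.
- carton: Bystander: small cardboard carton 80 x 100 x 60 mm. Origin at the centre of its underside.
- stock_bin: Bystander: clear plastic bin 120 x 90 x 55 mm with bolts. Origin at the centre of its underside.
Not all that is in view belongs to the job. What is shaped like the rail but orange is not meant.

How it is judged:
On the way:
1. both claws are in the upper slots with the rail's back against the uprights, not yet locked (x of rail_left in the frame of rack between -0.0185 and -0.0035 m and x of rail_right in the frame of rack between -0.0185 and -0.0035 m and y of rail_left in the frame of rack between 0.092 and 0.108 m and z of rail_left in the frame of rack between 0.149 and 0.177 m and z of rail_right in the frame of rack between 0.149 and 0.177 m), for 0.05 s.
At the end, for the whole second after the job is handed in: The rail hangs locked in the upper slots, level and at rest: both ends of its underside 133 to 148 mm above the bench (home is 135 to 145, by the clamps), its origin 3.5 to 18.5 mm before the rack's nominal face and within 8 mm of its middle, both catches sprung back (under 1.5 mm out) (x of rail_left in the frame of rack between -0.0185 and -0.0035 m and x of rail_right in the frame of rack between -0.0185 and -0.0035 m and y of rail_left in the frame of rack between 0.092 and 0.108 m and z of rail_left in the frame of rack between 0.133 and 0.148 m and z of rail_right in the frame of rack between 0.133 and 0.148 m and value of joint each of latch_left, latch_right below 0.0015 m and linear speed of rail below 0.02 m/s); the robot touches nothing.
It fails at once if the uprights are forced (more than 40 N on them) (contact force between anything else and uprights above 40 N).
It fails at once if the roll of tape is pushed more than 30 mm or tipped (distance of tape_roll from where it was at the start of the episode above 0.03 m or angle between tape_roll's own z axis and vertical above 0.3 rad).
It fails at once if the small carton is pushed more than 30 mm or tipped (distance of carton from where it was at the start of the episode above 0.03 m or angle between carton's own z axis and vertical above 0.3 rad).
It fails at once if the clear bin is pushed more than 30 mm or tipped (distance of stock_bin from where it was at the start of the episode above 0.03 m or angle between stock_bin's own z axis and vertical above 0.3 rad).
It also fails if it takes over 72 s, if anything falls off the work surface, if the arm or the gripper's body presses on something with over 40 N, if the wrist force passes 120 N, or if a joint passes its speed limit or range.

## Working session

There is one attempt and no reset: what is moved stays moved. The work goes in short steps, Python scripts to look and compute and a shell command to move; the robot and the scene stay as the last step left them, time stands still between calls to the robot, and variables do not carry over. Pictures are saved under pics/ and viewed, at most 10 in all, crops included, and the job is handed in when it is done.

```bash
mkdir -p pics; ls; python3 - <<'E'
from workcell import manip
import cv2,numpy as np
o=manip.get_obs();print({k:np.round(v,3).tolist() for k,v in o.items()},manip.grip_point_offset)
ims=[]
for n in("scene","side","wrist"):
    im=manip.camera(n)[:,:,::-1];cv2.imwrite(f"pics/{n}0.png",im);ims.append(im)
    p=manip.camera_params(n);print(n,{k:np.round(v,4).tolist() for k,v in p.items()})
E
```

```text
pics
{'clock': 0.0, 'joint_pos': [1.263, 0.333, -0.065, 1.461, 0.022, 1.35, -0.088], 'joint_velocities': [0.0, -0.002, 0.0, -0.0, -0.0, -0.002, 0.001], 'tau': [0.0, -62.545, 0.049, -39.162, 0.016, 0.01, -0.0], 'position': [0.175, -0.599, 0.231], 'ee_rot': [0.99, 0.142, -0.0, -0.001], 'ft_force': [0.446, 0.812, 0.46], 'torque': [-0.012, 0.019, 0.03], 'grasp_force': 0.0, 'grip_width': 0.997} 0.0187
scene {'fov_y': 43.7734, 'cx': 256.6584, 'cy': 188.53, 'camera_from_world': [[0.1888, 0.982, 0.0075, -0.0566], [-0.7582, 0.1409, 0.6366, 0.3705], [0.6241, -0.1259, 0.7711, -1.6587], [0.0, 0.0, 0.0, 1.0]]}
side {'fov_y': 51.1699, 'cx': 262.3547, 'cy': 189.0965, 'camera_from_world': [[-0.9318, -0.3628, 0.0085, 0.4959], [0.2004, -0.4949, 0.8455, -0.2369], [-0.3026, 0.7896, 0.5339, -1.0121], [0.0, 0.0, 0.0, 1.0]]}
wrist {'fov_y': 59.6369, 'cx': 256.3675, 'cy': 191.3129, 'T_tool_cam': [[-0.0003, 0.9454, 0.326, 0.0845], [1.0, -0.0, 0.001, 0.0007], [0.001, 0.326, -0.9454, -0.143], [0.0, 0.0, 0.0, 1.0]]}
```

View pics/scene0.png

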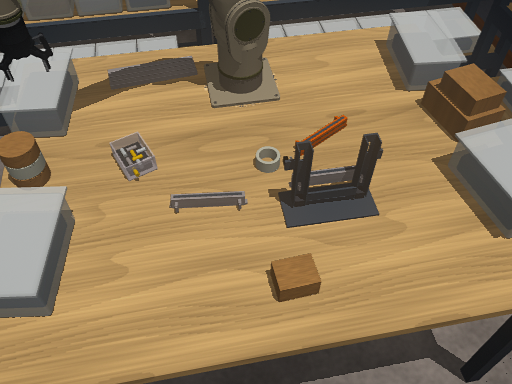

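View pics/side0.png

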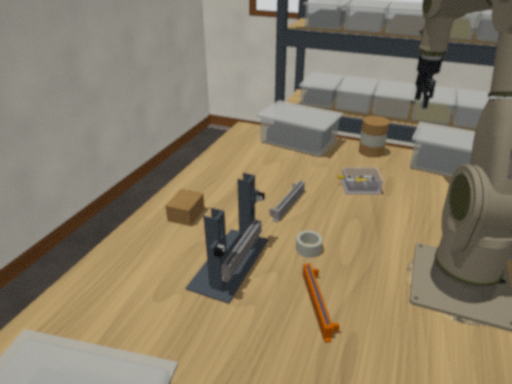

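The scene view shows the loose grey rail at about (208,200) with its claws towards the camera (+x). The rack is at (330,190), the tape at (267,159), the bin at (133,156), the carton at (296,277) and the orange decoy at (325,132). I'll enlarge the key region.

```bash
cat >h.py <<'E'
import numpy as np,cv2
from workcell import manip
from scipy.spatial.transform import Rotation as R
def K(n):
    p=manip.camera_params(n);f=192/np.tan(np.radians(p["fov_y"]/2));return p,f
def cfw(n,obs=None):
    p,_=K(n)
    if n!="wrist":return np.array(p["camera_from_world"])
    T=np.eye(4);T[:3,:3]=R.from_quat(obs["ee_rot"]).as_matrix();T[:3,3]=obs["position"]
    return np.linalg.inv(T@np.array(p["T_tool_cam"]))
def proj(n,P,obs=None):
    p,f=K(n);C=cfw(n,obs);q=np.atleast_2d(P)@C[:3,:3].T+C[:3,3]
    return np.c_[p["cx"]+f*q[:,0]/-q[:,2],p["cy"]-f*q[:,1]/-q[:,2]]
def ray(n,uv,obs=None):
    p,f=K(n);M=np.linalg.inv(cfw(n,obs));d=np.array([(uv[0]-p["cx"])/f,-(uv[1]-p["cy"])/f,-1.])
    return M[:3,3],M[:3,:3]@d
def onz(n,uv,z,obs=None):
    o,d=ray(n,uv,obs);return o+d*(z-o[2])/d[2]
def tri(a,b):
    (o1,d1),(o2,d2)=a,b;t=np.linalg.lstsq(np.c_[d1,-d2],o2-o1,rcond=None)[0]
    p,q=o1+d1*t[0],o2+d2*t[1];return (p+q)/2,np.linalg.norm(p-q)
E
python3 - <<'E'
import cv2
a=cv2.imread("pics/scene0.png")[120:230,150:390];cv2.imwrite("pics/c1.png",cv2.resize(a,(792,363),interpolation=cv2.INTER_CUBIC))
b=cv2.imread("pics/side0.png")[165:305,180:320]
cv2.imwrite("pics/c2.png",cv2.resize(b,(600,600),interpolation=cv2.INTER_CUBIC))
from h import *
for uv in [(171,196),(245,193),(171,208),(244,205)]: print(uv,onz("scene",uv,.04).round(3),onz("scene",uv,0).round(3))
for n,uv in [("tape",(267,159)),("bin",(133,156)),("carton",(296,277))]:print(n,onz("scene",uv,.03).round(3))
E
```

```text
(171, 196) [ 0.498 -0.273  0.04 ] [ 0.465 -0.275  0.   ]
(245, 193) [ 0.524 -0.075  0.04 ] [ 0.492 -0.07   0.   ]
(171, 208) [ 0.539 -0.276  0.04 ] [ 0.507 -0.278  0.   ]
(244, 205) [ 0.564 -0.085  0.04 ] [ 0.534 -0.08   0.   ]
tape [0.403 0.01  0.03 ]
bin [ 0.32 -0.37  0.03]
carton [0.793 0.001 0.03 ]
```

View pics/c1.png

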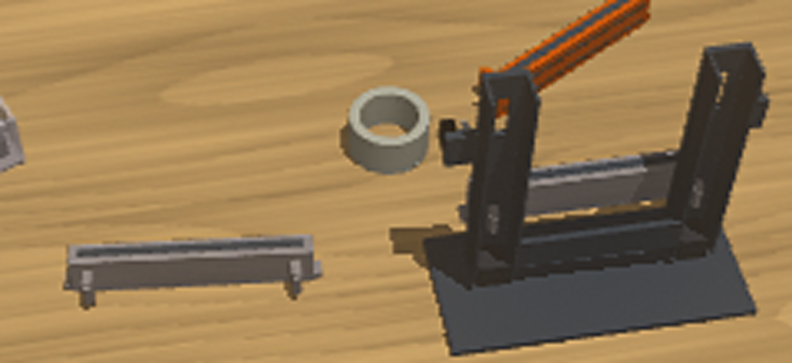

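View pics/c2.png

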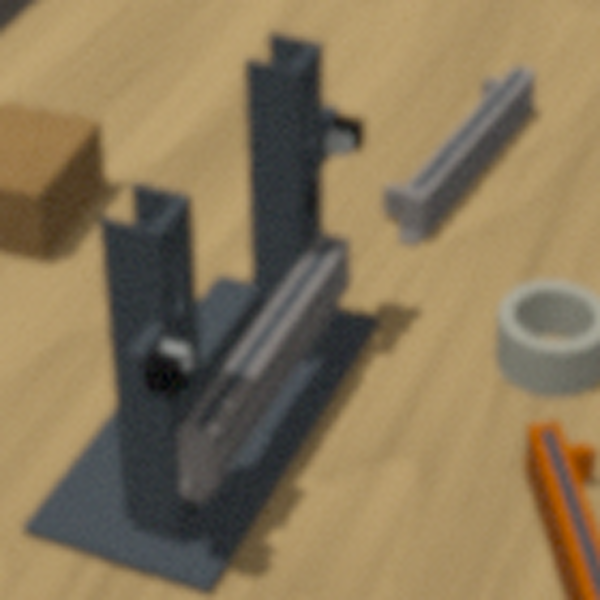

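Crop 1 corners (crop pixels): the rail's top face centre line runs from (69,253) to (313,243), and its claws are on the near (+x) side. The base plate's corners are (450,354), (755,312) and (425,238). In crop 2 the base plate's corners are (28,528), (212,590) and (378,318), and the upright tops and catches are visible.

```bash
python3 - <<'E'
from h import *
S=lambda u,v:(150+(u+.5)/3.3-.5,120+(v+.5)/3.3-.5)
D=lambda u,v:(180+(u+.5)/4.286-.5,165+(v+.5)/4.286-.5)
a,b=onz("scene",S(69,253),.04),onz("scene",S(313,243),.04)
d=b-a;print("rail",a.round(4),b.round(4),(a+b)/2,np.linalg.norm(d),"yaw",np.degrees(np.arctan2(-d[0],d[1])))
c=[onz("scene",S(*p),.008) for p in [(450,354),(755,312),(425,238)]]
e=[onz("side",D(*p),.008) for p in [(28,528),(212,590),(378,318)]]
print("scene corners -y back, +y back, -y front",np.round(c,4));print("side +yback,+yfront,-yfront",np.round(e,4))
print("lens",[np.linalg.norm(c[0]-c[1]),np.linalg.norm(c[0]-c[2]),np.linalg.norm(e[0]-e[1]),np.linalg.norm(e[1]-e[2])])
def yaw(v):return np.degrees(np.arctan2(-v[0],v[1]))
print("yaws",yaw(c[1]-c[0]),yaw(e[1]-e[2]))
print("cams",*[np.linalg.inv(cfw(n))[:3,3].round(2) for n in("scene","side")])
# rail ends from side: top near end
print("rail side", [onz("side",D(*p),.04).round(4) for p in [(412,200),(522,80)]])
E
```

```text
rail [ 0.4989 -0.2737  0.04  ] [ 0.5249 -0.077   0.04  ] [ 0.51192174 -0.17537085  0.04      ] 0.19845917140385538 yaw -7.51693362631405
scene corners -y back, +y back, -y front [[0.6317 0.015  0.008 ]
 [0.6368 0.2696 0.008 ]
 [0.5113 0.0213 0.008 ]]
side +yback,+yfront,-yfront [[0.6249 0.2752 0.008 ]
 [0.5079 0.2779 0.008 ]
 [0.5057 0.0255 0.008 ]]
lens [np.float64(0.25471567289341734), np.float64(0.12054952410260633), np.float64(0.11695502589832944), np.float64(0.2524189656119693)]
yaws -1.1516086741998974 -0.5131500674175397
cams [ 1.33 -0.21  1.04] [0.2  0.86 0.74]
rail side [array([ 0.5158, -0.0673,  0.04  ]), array([ 0.4905, -0.2509,  0.04  ])]
```

```bash
cat >>h.py <<'E'
def tgt(yaw):  # tool down, tool x at world yaw (deg)
    c,s=np.cos(np.radians(yaw)),np.sin(np.radians(yaw));return R.from_matrix(np.array([[c,s,0],[s,-c,0],[0,0,-1]]))
def plan(p,Rt,N=None):
    o=manip.get_obs();p0=np.array(o["position"]);R0=R.from_quat(o["ee_rot"]);rv=(R0.inv()*Rt).as_rotvec()
    for n in ([N] if N else range(1,15)):
        st=[(R0*R.from_rotvec(rv*k/n)).inv().apply((p-p0)/n)/.08 for k in range(n)]
        if N or (np.abs(st).max()<=1 and np.abs(rv/n).max()<=np.pi/4):break
    print(n,"calls; turn",(rv/n/(np.pi/4)).round(3));print(np.round(st,3))
E
python3 - <<'E'
from h import *
plan(np.array([.512,-.175,.20]),tgt(82.5))
E
```

```text
7 calls; turn [-0.   -0.   -0.21]
[[ 0.79  -0.559  0.055]
 [ 0.871 -0.421  0.055]
 [ 0.928 -0.273  0.055]
 [ 0.96  -0.117  0.055]
 [ 0.966  0.043  0.055]
 [ 0.946  0.201  0.055]
 [ 0.9    0.354  0.055]]
```

```bash

python3 -m inch '[[[0.08,-0.06,0],[0,0,-0.02]],[[0.16,-0.11,0],[0,0,-0.04]],[[0.24,-0.17,0],[0,0,-0.06]],[[0.32,-0.22,0],[0,0,-0.08]],[[0.4,-0.28,0],[0,0,-0.1]],[[0.48,-0.34,0],[0,0,-0.13]],[[0.56,-0.39,0],[0,0,-0.15]],[[0.64,-0.45,0],[0,0,-0.17]],[[0.72,-0.5,0],[0,0,-0.19]],[[0.79,-0.56,0.05],[0,0,-0.21]]]' 1 >/dev/null
python3 -m inch '[[[0.09,-0.04,0],[0,0,-0.02]],[[0.18,-0.08,0],[0,0,-0.04]],[[0.26,-0.13,0],[0,0,-0.06]],[[0.35,-0.17,0],[0,0,-0.08]],[[0.44,-0.21,0],[0,0,-0.1]],[[0.52,-0.25,0],[0,0,-0.13]],[[0.61,-0.29,0],[0,0,-0.15]],[[0.7,-0.34,0],[0,0,-0.17]],[[0.79,-0.38,0],[0,0,-0.19]],[[0.87,-0.42,0.05],[0,0,-0.21]]]' >/dev/null
python3 -m inch '[[[0.09,-0.03,0],[0,0,-0.02]],[[0.18,-0.05,0],[0,0,-0.04]],[[0.28,-0.08,0],[0,0,-0.06]],[[0.37,-0.11,0],[0,0,-0.08]],[[0.46,-0.14,0],[0,0,-0.1]],[[0.56,-0.16,0],[0,0,-0.13]],[[0.65,-0.19,0],[0,0,-0.15]],[[0.74,-0.22,0],[0,0,-0.17]],[[0.83,-0.25,0],[0,0,-0.19]],[[0.93,-0.27,0.05],[0,0,-0.21]]]' >/dev/null
python3 -m inch '[[[0.1,-0.01,0],[0,0,-0.02]],[[0.19,-0.02,0],[0,0,-0.04]],[[0.29,-0.04,0],[0,0,-0.06]],[[0.38,-0.05,0],[0,0,-0.08]],[[0.48,-0.06,0],[0,0,-0.1]],[[0.58,-0.07,0],[0,0,-0.13]],[[0.67,-0.08,0],[0,0,-0.15]],[[0.77,-0.1,0],[0,0,-0.17]],[[0.86,-0.11,0],[0,0,-0.19]],[[0.96,-0.12,0.05],[0,0,-0.21]]]' >/dev/null
python3 -m inch '[[[0.1,0,0],[0,0,-0.02]],[[0.19,0.01,0],[0,0,-0.04]],[[0.29,0.01,0],[0,0,-0.06]],[[0.38,0.02,0],[0,0,-0.08]],[[0.48,0.02,0],[0,0,-0.1]],[[0.58,0.02,0],[0,0,-0.13]],[[0.67,0.03,0],[0,0,-0.15]],[[0.77,0.03,0],[0,0,-0.17]],[[0.87,0.04,0],[0,0,-0.19]],[[0.97,0.04,0.05],[0,0,-0.21]]]' >/dev/null
python3 -m inch '[[[0.09,0.02,0],[0,0,-0.02]],[[0.19,0.04,0],[0,0,-0.04]],[[0.28,0.06,0],[0,0,-0.06]],[[0.38,0.08,0],[0,0,-0.08]],[[0.47,0.1,0],[0,0,-0.1]],[[0.57,0.12,0],[0,0,-0.13]],[[0.66,0.14,0],[0,0,-0.15]],[[0.76,0.16,0],[0,0,-0.17]],[[0.85,0.18,0],[0,0,-0.19]],[[0.95,0.2,0.05],[0,0,-0.21]]]' >/dev/null
python3 -m inch '[[[0.1,0.04,0],[0,0,-0.02]],[[0.2,0.08,0],[0,0,-0.05]],[[0.3,0.12,0],[0,0,-0.08]],[[0.4,0.16,0],[0,0,-0.11]],[[0.5,0.2,0],[0,0,-0.14]],[[0.6,0.24,0],[0,0,-0.17]],[[0.75,0.3,0],[0,0,-0.2]],[[0.85,0.33,0.03],[0,0,-0.21]],[[0.9,0.35,0.05],[0,0,-0.21]],[[0.9,0.35,0.05],[0,0,-0.21]]]'
python3 - <<'E'
from h import *
o=manip.get_obs();im=manip.camera("wrist")[:,:,::-1];cv2.imwrite("pics/w1.png",im);import json;json.dump({k:np.array(v).tolist() for k,v in o.items()},open("o1.json","w"))
print(o["position"],o["ee_rot"],o["clock"],o["ft_force"])
E
```

```text
clock: 7.15
position: [0.5122, -0.1739, 0.2029]
ee_rot: [0.752, 0.659, -0.0, -0.0]
ft_force: [-0.5, 0.5, 0.1]
grip_width: 0.994
grasp_force: 0.0
[ 0.512174   -0.17385589  0.20288633] [ 7.51747803e-01  6.59450636e-01 -4.78828773e-05 -3.10303307e-04] 7.15 [-0.48696503  0.45384756  0.12584433]
```

View pics/w1.png

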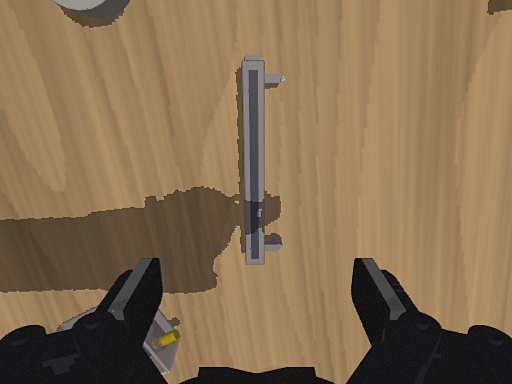

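The wrist view shows the rail's top face from (253,60) to (255,264), with the claws to the right (+x), nearly parallel to the finger centre plane. I'll cast these at z = 40 mm.

```bash
python3 - <<'E'
from h import *
import json;o=json.load(open("o1.json"))
a,b=onz("wrist",(255.2,264),.04,o),onz("wrist",(253.3,60.5),.04,o)
d=b-a;m=(a+b)/2;y=np.degrees(np.arctan2(d[1],d[0]));print(a,b,m,np.linalg.norm(d),y,"width",np.linalg.norm(onz("wrist",(242,60.5),.04,o)-onz("wrist",(264.7,60.5),.04,o)))
plan(np.array([m[0],m[1],.05]),tgt(y));plan(np.array([m[0],m[1],.006]),tgt(y))
E
```

```text
[ 0.49808114 -0.27449897  0.04      ] [ 0.52254329 -0.07808729  0.04      ] [ 0.51031221 -0.17629313  0.04      ] 0.19792913555128688 82.90063705662587 width 0.019325626149405323
2 calls; turn [-0.     0.    -0.005]
[[-0.012 -0.008  0.957]
 [-0.012 -0.008  0.957]]
3 calls; turn [-0.     0.    -0.003]
[[-0.008 -0.005  0.821]
 [-0.008 -0.006  0.821]
 [-0.008 -0.006  0.821]]
```

```bash

python3 -m inch '[[[0,0,0.1],[0,0,0]],[[0,0,0.2],[0,0,0]],[[0,0,0.3],[0,0,0]],[[0,0,0.4],[0,0,0]],[[0,0,0.5],[0,0,0]],[[-0.01,-0.01,0.6],[0,0,-0.01]],[[-0.01,-0.01,0.7],[0,0,-0.01]],[[-0.02,-0.02,0.8],[0,0,-0.01]],[[-0.02,-0.02,0.9],[0,0,-0.01]],[[-0.03,-0.02,1],[0,0,-0.01]]]' >/dev/null
python3 -m inch '[[[0,0,0.1],[0,0,0]],[[0,0,0.2],[0,0,0]],[[0,0,0.3],[0,0,0]],[[0,0,0.4],[0,0,0]],[[0,0,0.5],[0,0,0]],[[0,0,0.6],[0,0,0]],[[0,0,0.7],[0,0,0]],[[0,0,0.8],[0,0,0]],[[0,0,0.9],[0,0,0]],[[0,0,1],[0,0,0]]]' 
python3 -m inch '[[[0,0,0.1],[0,0,0]],[[0,0,0.2],[0,0,0]],[[0,0,0.3],[0,0,0]],[[0,0,0.35],[0,0,0]],[[0,0,0.4],[0,0,0]],[[0,0,0.42],[0,0,0]],[[0,0,0.43],[0,0,0]],[[0,0,0.43],[0,0,0]],[[0,0,0.43],[0,0,0]],[[0,0,0.43],[0,0,0]]]' 
python3 -m inch '[[[0,0,0],[0,0,0]],[[0,0,0],[0,0,0]],[[0,0,0],[0,0,0]],[[0,0,0],[0,0,0]],[[0,0,0],[0,0,0]],[[0,0,0],[0,0,0]],[[0,0,0],[0,0,0]],[[0,0,0],[0,0,0]],[[0,0,0],[0,0,0]],[[0,0,0],[0,0,0]]]' 0 80
```

```text
clock: 9.2
position: [0.5101, -0.1768, 0.0427]
ee_rot: [0.749, 0.662, 0.0, 0.0]
ft_force: [-0.5, -0.2, 0.1]
grip_width: 0.997
grasp_force: 0.0
clock: 10.2
position: [0.5103, -0.1768, 0.0091]
ee_rot: [0.749, 0.662, 0.0, 0.0]
ft_force: [0.4, 0.2, 0.4]
grip_width: 1.0
grasp_force: 0.0
clock: 11.2
position: [0.5103, -0.1768, 0.0091]
ee_rot: [0.749, 0.662, 0.0, 0.0]
ft_force: [-0.4, -0.6, 4.1]
grip_width: 0.218
grasp_force: 78.7
```

```bash

python3 -m inch '[[[0,0,-0.05],[0,0,0]],[[0,0,-0.12],[0,0,0]],[[0,0,-0.22],[0,0,0]],[[0,0,-0.33],[0,0,0]],[[0,0,-0.44],[0,0,0]],[[0,0,-0.55],[0,0,0]],[[0,0,-0.66],[0,0,0]],[[0,0,-0.77],[0,0,0]],[[0,0,-0.88],[0,0,0]],[[0,0,-1],[0,0,0]]]'
python3 -m inch '[[[0,0,-0.1],[0,0,0]],[[0,0,-0.2],[0,0,0]],[[0,0,-0.3],[0,0,0]],[[0,0,-0.4],[0,0,0]],[[0,0,-0.5],[0,0,0]],[[0,0,-0.6],[0,0,0]],[[0,0,-0.7],[0,0,0]],[[0,0,-0.8],[0,0,0]],[[0,0,-0.9],[0,0,0]],[[0,0,-1],[0,0,0]]]' >/dev/null
python3 -m inch '[[[0,0,-0.1],[0,0,0]],[[0,0,-0.2],[0,0,0]],[[0,0,-0.3],[0,0,0]],[[0,0,-0.4],[0,0,0]],[[0,0,-0.5],[0,0,0]],[[0,0,-0.6],[0,0,0]],[[0,0,-0.7],[0,0,0]],[[0,0,-0.8],[0,0,0]],[[0,0,-0.9],[0,0,0]],[[0,0,-1],[0,0,0]]]'
python3 - <<'E'
from h import *
plan(np.array([.455,.147,.30]),tgt(89.2))
E
```

```text
clock: 12.2
position: [0.51, -0.1767, 0.0896]
ee_rot: [0.749, 0.662, -0.0, -0.0]
ft_force: [-0.6, 0.3, -2.2]
grip_width: 0.222
grasp_force: 78.1
clock: 14.2
position: [0.5101, -0.1768, 0.2496]
ee_rot: [0.749, 0.662, -0.0, 0.0]
ft_force: [0.2, 0.0, -2.3]
grip_width: 0.22
grasp_force: 78.1
5 calls; turn [-0.     0.    -0.028]
[[ 0.786 -0.236 -0.126]
 [ 0.791 -0.219 -0.126]
 [ 0.796 -0.202 -0.126]
 [ 0.8   -0.184 -0.126]
 [ 0.804 -0.167 -0.126]]
```

```bash

python3 -m inch '[[[0.05,-0.02,-0.02],[0,0,0]],[[0.12,-0.04,-0.03],[0,0,0]],[[0.22,-0.06,-0.05],[0,0,-0.01]],[[0.33,-0.1,-0.07],[0,0,-0.01]],[[0.44,-0.13,-0.09],[0,0,-0.01]],[[0.55,-0.16,-0.1],[0,0,-0.02]],[[0.66,-0.19,-0.12],[0,0,-0.02]],[[0.77,-0.22,-0.13],[0,0,-0.03]],[[0.88,-0.26,-0.15],[0,0,-0.03]],[[0.98,-0.29,-0.16],[0,0,-0.035]]]' >/dev/null
python3 -m inch '[[[0.1,-0.03,-0.02],[0,0,0]],[[0.2,-0.05,-0.03],[0,0,0]],[[0.3,-0.08,-0.05],[0,0,-0.01]],[[0.4,-0.11,-0.07],[0,0,-0.01]],[[0.5,-0.14,-0.09],[0,0,-0.01]],[[0.6,-0.16,-0.1],[0,0,-0.02]],[[0.7,-0.19,-0.12],[0,0,-0.02]],[[0.8,-0.22,-0.13],[0,0,-0.03]],[[0.9,-0.24,-0.15],[0,0,-0.03]],[[0.99,-0.27,-0.16],[0,0,-0.035]]]' >/dev/null
python3 -m inch '[[[0.1,-0.03,-0.02],[0,0,0]],[[0.2,-0.05,-0.03],[0,0,0]],[[0.3,-0.08,-0.05],[0,0,-0.01]],[[0.4,-0.1,-0.07],[0,0,-0.01]],[[0.5,-0.13,-0.09],[0,0,-0.01]],[[0.6,-0.15,-0.1],[0,0,-0.02]],[[0.7,-0.18,-0.12],[0,0,-0.02]],[[0.8,-0.2,-0.13],[0,0,-0.03]],[[0.9,-0.23,-0.15],[0,0,-0.03]],[[1,-0.25,-0.16],[0,0,-0.035]]]' >/dev/null
python3 -m inch '[[[0.11,-0.03,-0.02],[0,0,0]],[[0.22,-0.05,-0.03],[0,0,0]],[[0.33,-0.08,-0.05],[0,0,-0.01]],[[0.44,-0.1,-0.07],[0,0,-0.01]],[[0.55,-0.12,-0.09],[0,0,-0.01]],[[0.66,-0.15,-0.1],[0,0,-0.02]],[[0.77,-0.17,-0.12],[0,0,-0.02]],[[0.88,-0.2,-0.14],[0,0,-0.03]],[[0.96,-0.21,-0.16],[0,0,-0.035]],[[1,-0.22,-0.16],[0,0,-0.035]]]'
python3 - <<'E'
from h import *
o=manip.get_obs();im=manip.camera("wrist")[:,:,::-1];cv2.imwrite("pics/w2.png",cv2.resize(im,(768,576),interpolation=cv2.INTER_CUBIC));import json;json.dump({k:np.array(v).tolist() for k,v in o.items()},open("o2.json","w"))
print(o["position"],o["ee_rot"],o["clock"],o["ft_force"])
E
```

```text
clock: 18.2
position: [0.454, 0.1475, 0.3004]
ee_rot: [0.712, 0.703, 0.0, 0.0]
ft_force: [0.7, 0.2, -2.4]
grip_width: 0.222
grasp_force: 78.1
[0.45404236 0.1475057  0.30035022] [7.11554114e-01 7.02631270e-01 1.77492697e-04 1.02163669e-04] 18.2 [ 0.68292172  0.24442428 -2.42937806]
```

View pics/w2.png

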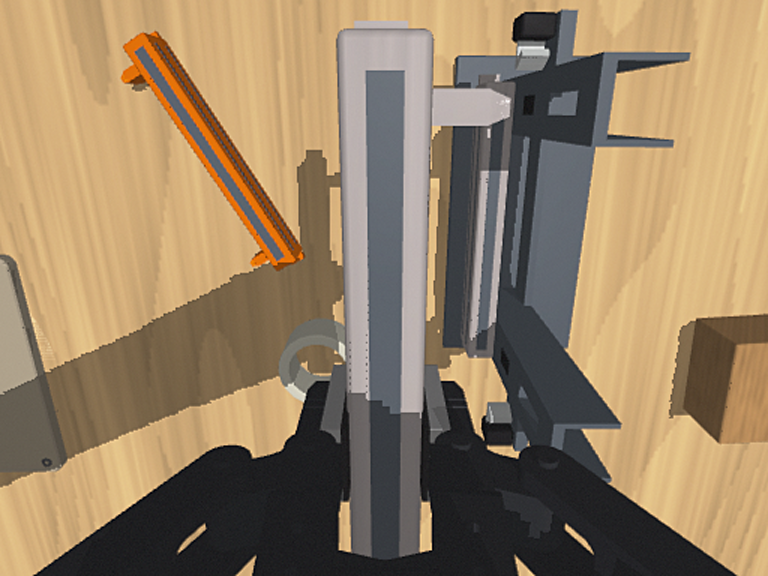

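The wrist view shows the held rail, with its left claw at (470,105) in the 1.5x picture. The left upright's top edge runs from (604,54) to (595,147), and the right upright is around (560,400). I'll zoom in on both uprights.

```bash
python3 - <<'E'
import cv2,numpy as np
a=cv2.resize(cv2.imread("pics/w2.png"),(512,384),interpolation=cv2.INTER_AREA)
L=a[0:140,335:468];Rr=a[190:330,305:438]
f=lambda c:cv2.resize(c,(399,420),interpolation=cv2.INTER_CUBIC)
im=np.clip(np.hstack([f(L),f(Rr)]).astype(float)*1.6,0,255).astype(np.uint8);cv2.imwrite("pics/c3.png",im)
E
```

```text
(no output)
```

View pics/c3.png

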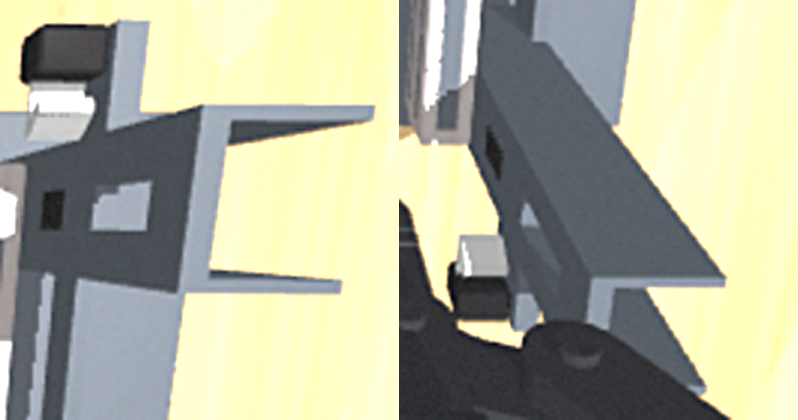

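The left upright's top front corners are at crop (205,103) and (178,293), and its slot spans (153,180), (148,231) and (90,230). The right upright's inner top front corner is at (587,283). I'll solve the upright shift from these.

```bash
python3 - <<'E'
from h import *
import json;o=json.load(open("o2.json"))
Lp=lambda u,v:(335+(u+.5)/3-.5,(v+.5)/3-.5)
Rp=lambda u,v:(305+(u-399+.5)/3-.5,190+(v+.5)/3-.5)
for z in (.220,.2225,.225,.2275,.230):
    a,b,c=[onz("wrist",p,z,o) for p in (Lp(205,103),Lp(178,293),Rp(587,283))]
    d=b-c;print(z,a.round(4),b.round(4),c.round(4),"w",np.linalg.norm(a-b).round(4),"gap",np.linalg.norm(d).round(4),"yaw",np.degrees(np.arctan2(-d[0],d[1])).round(2),"mid",((b+c)/2).round(4))
def onx(uv,x):
    q,d=ray("wrist",uv,o);return q+d*(x-q[0])/d[0]
x=b[0]
for x in (.539,.542,.545):
  print(x,"slot top L/R,bottom",[onx(Lp(*p),x).round(4) for p in [(153,180),(148,231),(92,191),(90,230)]], "tops",onx(Lp(205,103),x).round(4),onx(Lp(178,293),x).round(4),onx(Rp(587,283),x).round(4))
# held rail: top-face z~? end corners and claw tip in w2 (1.5x)
W=lambda u,v:((u+.5)/1.5-.5,(v+.5)/1.5-.5)
for z in (.329,.331):
  print(z,"rail end",onz("wrist",W(340,30),z,o).round(4),onz("wrist",W(432,30),z,o).round(4), "claw neck z-10",onz("wrist",W(433,87),z-.01,o).round(4),onz("wrist",W(433,125),z-.01,o).round(4))
E
```

```text
0.22 [0.545  0.2541 0.22  ] [0.544  0.2171 0.22  ] [0.5401 0.0769 0.22  ] w 0.0371 gap 0.1403 yaw -1.58 mid [0.542 0.147 0.22 ]
0.2225 [0.544  0.2539 0.2225] [0.543  0.2172 0.2225] [0.5392 0.0786 0.2225] w 0.0367 gap 0.1387 yaw -1.58 mid [0.5411 0.1479 0.2225]
0.225 [0.543  0.2536 0.225 ] [0.542  0.2174 0.225 ] [0.5382 0.0803 0.225 ] w 0.0363 gap 0.1371 yaw -1.58 mid [0.5401 0.1488 0.225 ]
0.2275 [0.542  0.2534 0.2275] [0.541  0.2175 0.2275] [0.5373 0.082  0.2275] w 0.0358 gap 0.1355 yaw -1.58 mid [0.5391 0.1498 0.2275]
0.23 [0.541  0.2531 0.23  ] [0.54   0.2177 0.23  ] [0.5363 0.0838 0.23  ] w 0.0354 gap 0.134 yaw -1.58 mid [0.5382 0.1507 0.23  ]
0.539 slot top L/R,bottom [array([0.539 , 0.24  , 0.2119]), array([0.539 , 0.2297, 0.2121]), array([0.539 , 0.2393, 0.1695]), array([0.539 , 0.2299, 0.1707])] tops [0.539  0.2526 0.2349] [0.539  0.2178 0.2326] [0.539  0.0789 0.2229]
0.542 slot top L/R,bottom [array([0.542 , 0.2404, 0.2035]), array([0.542 , 0.2296, 0.2037]), array([0.542 , 0.2396, 0.1597]), array([0.542 , 0.2298, 0.1609])] tops [0.542  0.2534 0.2274] [0.542  0.2174 0.225 ] [0.542  0.0734 0.215 ]
0.545 slot top L/R,bottom [array([0.545 , 0.2407, 0.1952]), array([0.545 , 0.2296, 0.1954]), array([0.545 , 0.2399, 0.1498]), array([0.545 , 0.2298, 0.1511])] tops [0.545  0.2541 0.2199] [0.545  0.2169 0.2174] [0.545  0.0679 0.207 ]
0.329 rail end [0.4467 0.2475 0.329 ] [0.4655 0.2473 0.329 ] claw neck z-10 [0.4668 0.2369 0.319 ] [0.467  0.2286 0.319 ]
0.331 rail end [0.4469 0.2472 0.331 ] [0.4653 0.247  0.331 ] claw neck z-10 [0.4666 0.2368 0.321 ] [0.4668 0.2286 0.321 ]
```

```bash

python3 -m inch '[[[0,0.02,0.05],[0,0,0]],[[0.01,0.04,0.12],[0,0,0]],[[0.01,0.06,0.2],[0,0,0]],[[0.02,0.08,0.3],[0,0,0.005]],[[0.03,0.1,0.4],[0,0,0.005]],[[0.03,0.12,0.5],[0,0,0.005]],[[0.04,0.14,0.6],[0,0,0.01]],[[0.04,0.16,0.7],[0,0,0.01]],[[0.05,0.18,0.75],[0,0,0.01]],[[0.05,0.2,0.8],[0,0,0.01]]]' >/dev/null
python3 -m inch '[[[0,0,0.1],[0,0,0]],[[0,0,0.2],[0,0,0]],[[0,0,0.3],[0,0,0]],[[0,0,0.4],[0,0,0]],[[0,0,0.5],[0,0,0]],[[0,0,0.6],[0,0,0]],[[0,0,0.68],[0,0,0]],[[0,0,0.73],[0,0,0]],[[0,0,0.75],[0,0,0]],[[0,0,0.75],[0,0,0]]]'
python3 - <<'E'
from h import *
o=manip.get_obs();im=manip.camera("wrist")[:,:,::-1];cv2.imwrite("pics/w3.png",cv2.resize(im,(768,576),interpolation=cv2.INTER_CUBIC));import json;json.dump({k:np.array(v).tolist() for k,v in o.items()},open("o3.json","w"))
s=manip.camera("side")[:,:,::-1][165:305,180:320];cv2.imwrite("pics/s3.png",cv2.resize(s,(600,600),interpolation=cv2.INTER_CUBIC))
print(o["position"],2*np.degrees(np.arctan2(o["ee_rot"][1],o["ee_rot"][0])),o["ft_force"],o["torque"])
E
```

```text
clock: 20.25
position: [0.4701, 0.1504, 0.176]
ee_rot: [0.715, 0.699, -0.0, -0.0]
ft_force: [-0.6, 0.2, -2.6]
grip_width: 0.225
grasp_force: 78.1
[0.47014291 0.1504349  0.17602586] 88.76690831962382 [-0.56294346  0.20219987 -2.60100879] [0.01854698 0.01763915 0.01125431]
```

View pics/w3.png

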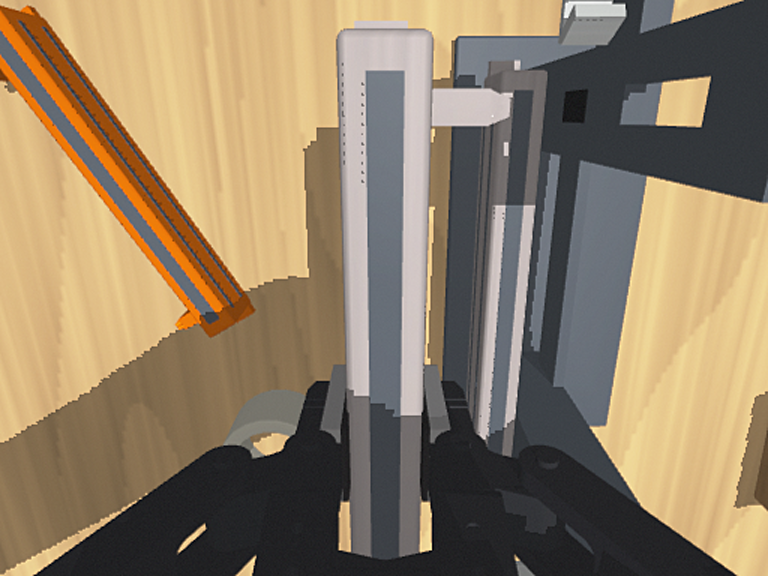

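The slot in the left upright shows at u 620–711 and v 76–128, and the left claw at v 87–125. Now the relative offset.

```bash
python3 - <<'E'
from h import *
import json;o=json.load(open("o3.json"))
W=lambda u,v:((u+.5)/1.5-.5,(v+.5)/1.5-.5)
for x in (.538,.5405,.543):
    r=[]
    for p in [(711,76),(703,128),(625,82),(620,125)]:
        q,d=ray("wrist",W(*p),o);r.append((q+d*(x-q[0])/d[0]).round(4))
    print(x,*r)
zt=o["position"][2]-.009+.03
for p in [(433,87),(433,125),(488,89),(488,124)]:print("claw",onz("wrist",W(*p),zt,o).round(4))
E
```

```text
0.538 [0.538  0.2398 0.21  ] [0.538  0.2299 0.2104] [0.538  0.2409 0.1716] [0.538  0.2298 0.1718]
0.5405 [0.5405 0.2401 0.2059] [0.5405 0.2298 0.2063] [0.5405 0.2412 0.1659] [0.5405 0.2296 0.1661]
0.543 [0.543  0.2403 0.2017] [0.543  0.2296 0.2021] [0.543  0.2414 0.1603] [0.543  0.2295 0.1605]
claw [0.4835 0.2396 0.197 ]
claw [0.4836 0.2314 0.197 ]
claw [0.4959 0.2389 0.197 ]
claw [0.4963 0.2314 0.197 ]
```

```bash

python3 -m inch '[[[0,0.05,0],[0,0,0]],[[0,0.1,0],[0,0,0]],[[0.005,0.15,0],[0,0,0]],[[0.005,0.2,0],[0,0,0]],[[0.005,0.25,0],[0,0,0]],[[0.01,0.3,0],[0,0,0]],[[0.01,0.35,0],[0,0,0]],[[0.01,0.4,0],[0,0,0]],[[0.01,0.43,0],[0,0,0]],[[0.01,0.45,0],[0,0,0]]]'
python3 -m inch '[[[0,0.01,0],[0,0,0]],[[0,0.02,0],[0,0,0]],[[0,0.03,0],[0,0,0]],[[0,0.04,0],[0,0,0]],[[0,0.05,0],[0,0,0]],[[0,0.06,0],[0,0,0]],[[0,0.07,0],[0,0,0]],[[0,0.08,0],[0,0,0]],[[0,0.09,0],[0,0,0]],[[0,0.1,0],[0,0,0]]]'
```

```text
clock: 21.35
position: [0.5063, 0.1505, 0.1761]
ee_rot: [0.715, 0.699, -0.0, -0.0]
ft_force: [-0.9, 0.3, -2.5]
grip_width: 0.226
grasp_force: 78.2
clock: 22.35
position: [0.5142, 0.1503, 0.1761]
ee_rot: [0.715, 0.699, -0.0, 0.0]
ft_force: [-0.1, -0.3, -2.0]
grip_width: 0.217
grasp_force: 78.2
```

Past the estimated tip contact with no force, so I'm continuing.

```bash

python3 -m inch '[[[0,0.01,0],[0,0,0]],[[0,0.02,0],[0,0,0]],[[0,0.03,0],[0,0,0]],[[0,0.04,0],[0,0,0]],[[0,0.05,0],[0,0,0]],[[0,0.05,0],[0,0,0]],[[0,0.06,0],[0,0,0]],[[0,0.06,0],[0,0,0]],[[0,0.06,0],[0,0,0]],[[0,0.06,0],[0,0,0]]]'; python3 -c "
from workcell import manip;o=manip.get_obs();print(o['ft_force'],o['torque'])"
```

```text
clock: 23.35
position: [0.5189, 0.1502, 0.1761]
ee_rot: [0.715, 0.699, -0.0, 0.0]
ft_force: [0.6, -0.2, -2.2]
grip_width: 0.225
grasp_force: 78.2
[ 0.57816524 -0.1671099  -2.15143681] [-0.02772794 -0.02328703  0.01896419]
```

```bash

python3 -m inch '[[[0,0.01,0],[0,0,0]],[[0,0.015,0],[0,0,0]],[[0,0.02,0],[0,0,0]],[[0,0.025,0],[0,0,0]],[[0,0.03,0],[0,0,0]],[[0,0.035,0],[0,0,0]],[[0,0.04,0],[0,0,0]],[[0,0.045,0],[0,0,0]],[[0,0.05,0],[0,0,0]],[[0,0.05,0],[0,0,0]]]'; python3 -c "
from workcell import manip;o=manip.get_obs();print(o['ft_force'],o['torque'])"
```

```text
clock: 24.35
position: [0.523, 0.1501, 0.1761]
ee_rot: [0.715, 0.699, -0.0, 0.0]
ft_force: [0.4, 0.1, -2.4]
grip_width: 0.216
grasp_force: 78.2
[ 0.37643464  0.10976397 -2.42462328] [-0.05846674 -0.02734672  0.02825249]
```

```bash

python3 -m inch '[[[0,0.005,0],[0,0,0]],[[0,0.01,0],[0,0,0]],[[0,0.015,0],[0,0,0]],[[0,0.02,0],[0,0,0]],[[0,0.025,0],[0,0,0]],[[0,0.03,0],[0,0,0]],[[0,0.035,0],[0,0,0]],[[0,0.04,0],[0,0,0]],[[0,0.04,0],[0,0,0]],[[0,0.04,0],[0,0,0]]]'; python3 -c "
from workcell import manip;o=manip.get_obs();print(o['ft_force'],o['torque'])"
```

```text
clock: 25.35
position: [0.5261, 0.15, 0.1761]
ee_rot: [0.715, 0.699, -0.0, 0.0]
ft_force: [0.6, -1.1, -3.0]
grip_width: 0.224
grasp_force: 78.2
[ 0.57900354 -1.13260128 -3.00053578] [-0.02815358  0.0083961  -0.01557563]
```

```bash

python3 -m inch '[[[0,0.005,0],[0,0,0]],[[0,0.01,0],[0,0,0]],[[0,0.015,0],[0,0,0]],[[0,0.02,0],[0,0,0]],[[0,0.025,0],[0,0,0]],[[0,0.03,0],[0,0,0]],[[0,0.03,0],[0,0,0]],[[0,0.03,0],[0,0,0]],[[0,0.03,0],[0,0,0]],[[0,0.03,0],[0,0,0]]]'; python3 -c "
from workcell import manip;o=manip.get_obs();print(o['ft_force'],o['torque'])"
```

```text
clock: 26.35
position: [0.5285, 0.15, 0.1761]
ee_rot: [0.715, 0.699, -0.0, 0.0]
ft_force: [0.1, -0.7, -2.2]
grip_width: 0.217
grasp_force: 78.2
[ 0.1243797  -0.70721182 -2.21386852] [-0.008174   -0.04758119  0.01187599]
```

```bash

python3 -m inch '[[[0,0.005,0],[0,0,0]],[[0,0.01,0],[0,0,0]],[[0,0.015,0],[0,0,0]],[[0,0.02,0],[0,0,0]],[[0,0.025,0],[0,0,0]],[[0,0.025,0],[0,0,0]],[[0,0.025,0],[0,0,0]],[[0,0.025,0],[0,0,0]],[[0,0.025,0],[0,0,0]],[[0,0.025,0],[0,0,0]]]'; python3 -c "
from workcell import manip;o=manip.get_obs();print(o['ft_force'],o['torque'])"
```

```text
clock: 27.35
position: [0.5292, 0.15, 0.176]
ee_rot: [0.714, 0.7, -0.001, -0.001]
ft_force: [-8.4, -2.0, 3.4]
grip_width: 0.224
grasp_force: 79.2
[-8.36641537 -1.95937017  3.35094824] [-0.28115322  1.68558113  0.18359719]
```

```bash

python3 -m inch '[[[0,-0.01,0],[0,0,0]],[[0,-0.02,0],[0,0,0]],[[0,-0.025,0],[0,0,0]],[[0,-0.025,0.01],[0,0,0]],[[0,-0.025,0.02],[0,0,0]],[[0,-0.025,0.03],[0,0,0]],[[0,-0.025,0.04],[0,0,0]],[[0,-0.025,0.04],[0,0,0]],[[0,-0.025,0.04],[0,0,0]],[[0,-0.025,0.04],[0,0,0]]]'; python3 -c "
from workcell import manip;o=manip.get_obs();print(o['ft_force'],o['torque'])"
```

```text
clock: 28.35
position: [0.5286, 0.15, 0.1729]
ee_rot: [0.715, 0.699, 0.0, 0.0]
ft_force: [0.8, -0.8, -2.4]
grip_width: 0.22
grasp_force: 78.2
[ 0.79938974 -0.77305528 -2.44468472] [-0.04241076  0.02536579 -0.0009374 ]
```

```bash

python3 -m inch '[[[0,0,0.005],[0,0,0]],[[0,0,0.01],[0,0,0]],[[0,0,0.015],[0,0,0]],[[0,0,0.02],[0,0,0]],[[0,0,0.025],[0,0,0]],[[0,0,0.03],[0,0,0]],[[0,0,0.035],[0,0,0]],[[0,0,0.04],[0,0,0]],[[0,0,0.04],[0,0,0]],[[0,0,0.04],[0,0,0]]]'; python3 -c "
from workcell import manip;o=manip.get_obs();print(o['ft_force'],o['torque'])"
```

```text
clock: 29.35
position: [0.5285, 0.15, 0.1697]
ee_rot: [0.715, 0.699, 0.0, 0.0]
ft_force: [0.5, 0.3, -2.5]
grip_width: 0.219
grasp_force: 78.2
[ 0.45214427  0.33249017 -2.51081144] [ 0.05923425 -0.00653459  0.00479953]
```

```bash

python3 -m inch '[[[0,0,0.005],[0,0,0]],[[0,0,0.01],[0,0,0]],[[0,0,0.015],[0,0,0]],[[0,0,0.02],[0,0,0]],[[0,0,0.025],[0,0,0]],[[0,0,0.03],[0,0,0]],[[0,0,0.035],[0,0,0]],[[0,0,0.04],[0,0,0]],[[0,0,0.04],[0,0,0]],[[0,0,0.04],[0,0,0]]]'; python3 -c "
from workcell import manip;o=manip.get_obs();print(o['ft_force'],o['torque'])"
```

```text
clock: 30.35
position: [0.529, 0.1503, 0.1674]
ee_rot: [0.715, 0.699, 0.001, 0.0]
ft_force: [-1.8, -0.4, 8.4]
grip_width: 0.222
grasp_force: 79.6
[-1.76690805 -0.39241959  8.41417412] [0.01566331 0.35479476 0.00730559]
```

```bash

python3 -m inch '[[[0,0,0.005],[0,0,0]],[[0,0,0.01],[0,0,0]],[[0,0,0.015],[0,0,0]],[[0,0,0.02],[0,0,0]],[[0,0,0.025],[0,0,0]],[[0,0,0.03],[0,0,0]],[[0,0,0.03],[0,0,0]],[[0,0,0.03],[0,0,0]],[[0,0,0.03],[0,0,0]],[[0,0,0.03],[0,0,0]]]'; python3 -c "
from workcell import manip;o=manip.get_obs();print(o['ft_force'],o['torque'])"
```

```text
clock: 31.35
position: [0.5292, 0.1505, 0.1654]
ee_rot: [0.715, 0.7, 0.001, 0.001]
ft_force: [-2.0, -0.4, 10.1]
grip_width: 0.226
grasp_force: 80.3
[-2.01893667 -0.35553866 10.10858929] [0.14214914 0.52869526 0.25087781]
```

```bash

python3 -m inch '[[[0,0,0.005],[0,0,0]],[[0,0,0.01],[0,0,0]],[[0,0,0.015],[0,0,0]],[[0,0,0.02],[0,0,0]],[[0,0,0.025],[0,0,0]],[[0,0,0.03],[0,0,0]],[[0,0,0.035],[0,0,0]],[[0,0,0.04],[0,0,0]],[[0,0,0.04],[0,0,0]],[[0,0,0.04],[0,0,0]]]'; python3 -c "
from workcell import manip;o=manip.get_obs();print(o['ft_force'],o['torque'])"
```

```text
clock: 32.35
position: [0.5293, 0.1507, 0.1627]
ee_rot: [0.714, 0.7, 0.001, 0.001]
ft_force: [-3.6, -0.2, 15.1]
grip_width: 0.218
grasp_force: 80.6
[-3.60559435 -0.2470131  15.12918243] [0.02720298 0.80821733 0.17029108]
```

```bash

python3 -m inch '[[[0,0,0.005],[0,0,0]],[[0,0,0.01],[0,0,0]],[[0,0,0.015],[0,0,0]],[[0,0,0.02],[0,0,0]],[[0,0,0.025],[0,0,0]],[[0,0,0.03],[0,0,0]],[[0,0,0.03],[0,0,0]],[[0,0,0.03],[0,0,0]],[[0,0,0.03],[0,0,0]],[[0,0,0.03],[0,0,0]]]'; python3 -c "
from workcell import manip;o=manip.get_obs();print(o['ft_force'],o['torque'])"
```

```text
clock: 33.35
position: [0.5287, 0.1498, 0.1584]
ee_rot: [0.715, 0.699, 0.0, 0.0]
ft_force: [3.4, 1.5, -1.4]
grip_width: 0.222
grasp_force: 78.8
[ 3.38059718  1.47096866 -1.37066073] [-0.24324004 -0.67140143  0.00524235]
```

```bash

python3 -m inch '[[[0,0,0.005],[0,0,0]],[[0,0,0.01],[0,0,0]],[[0,0,0.015],[0,0,0]],[[0,0,0.02],[0,0,0]],[[0,0,0.025],[0,0,0]],[[0,0,0.03],[0,0,0]],[[0,0,0.035],[0,0,0]],[[0,0,0.04],[0,0,0]],[[0,0,0.04],[0,0,0]],[[0,0,0.04],[0,0,0]]]'; python3 -c "
from workcell import manip;o=manip.get_obs();print(o['ft_force'],o['torque'])"
```

```text
clock: 34.35
position: [0.5284, 0.1499, 0.155]
ee_rot: [0.715, 0.699, -0.0, -0.0]
ft_force: [1.3, 1.1, -1.2]
grip_width: 0.22
grasp_force: 78.9
[ 1.3113775   1.09058137 -1.16905287] [-0.02914334 -0.20949964 -0.03457387]
```

```bash

python3 -m inch '[[[0,0,0.005],[0,0,0]],[[0,0,0.01],[0,0,0]],[[0,0,0.015],[0,0,0]],[[0,0,0.02],[0,0,0]],[[0,0,0.025],[0,0,0]],[[0,0,0.025],[0,0,0]],[[0,0,0.025],[0,0,0]],[[0,0,0.025],[0,0,0]],[[0,0,0.025],[0,0,0]],[[0,0,0.025],[0,0,0]]]'; python3 -c "
from workcell import manip;o=manip.get_obs();print(o['ft_force'],o['torque'])"
```

```text
clock: 35.35
position: [0.5285, 0.1499, 0.1532]
ee_rot: [0.715, 0.699, -0.0, 0.0]
ft_force: [0.3, 0.3, 1.5]
grip_width: 0.222
grasp_force: 79.2
[0.2542826  0.34414062 1.51747916] [-0.07603413 -0.0292534   0.02342604]
```

```bash

python3 -m inch '[[[0,0,0.005],[0,0,0]],[[0,0,0.01],[0,0,0]],[[0,0,0.015],[0,0,0]],[[0,0,0.02],[0,0,0]],[[0,0,0.02],[0,0,0]],[[0,0,0.02],[0,0,0]],[[0,0,0.02],[0,0,0]],[[0,0,0.02],[0,0,0]],[[0,0,0.02],[0,0,0]],[[0,0,0.02],[0,0,0]]]'; python3 -c "
from workcell import manip;o=manip.get_obs();print(o['ft_force'],o['torque'])"
```

```text
clock: 36.35
position: [0.5285, 0.15, 0.1517]
ee_rot: [0.715, 0.699, -0.0, 0.0]
ft_force: [0.1, -0.8, -2.5]
grip_width: 0.22
grasp_force: 78.6
[ 0.10606553 -0.78691952 -2.54841837] [-0.02103678 -0.01156353 -0.01676567]
```

```bash

python3 -m inch '[[[0,0,0.005],[0,0,0]],[[0,0,0.01],[0,0,0]],[[0,0,0.015],[0,0,0]],[[0,0,0.015],[0,0,0]],[[0,0,0.015],[0,0,0]],[[0,0,0.015],[0,0,0]],[[0,0,0.015],[0,0,0]],[[0,0,0.015],[0,0,0]],[[0,0,0.015],[0,0,0]],[[0,0,0.015],[0,0,0]]]'; python3 -c "
from workcell import manip;o=manip.get_obs();print(o['ft_force'],o['torque'])"
```

```text
clock: 37.35
position: [0.5286, 0.15, 0.1508]
ee_rot: [0.715, 0.699, 0.0, 0.0]
ft_force: [-3.9, -0.9, 5.1]
grip_width: 0.223
grasp_force: 79.8
[-3.87868627 -0.85153342  5.10448882] [-0.23133076  0.66690179 -0.01310852]
```

```bash

python3 -m inch '[[[0,0,0.003],[0,0,0]],[[0,0,0.006],[0,0,0]],[[0,0,0.008],[0,0,0]],[[0,0,0.008],[0,0,0]],[[0,0,0.008],[0,0,0]],[[0,0,0.008],[0,0,0]],[[0,0,0.008],[0,0,0]],[[0,0,0.008],[0,0,0]],[[0,0,0.008],[0,0,0]],[[0,0,0.008],[0,0,0]]]'; python3 - <<'E'
from h import *
o=manip.get_obs();print(o['ft_force'],o['torque'],o['position'])
a=manip.camera("side")[:,:,::-1][195:275,190:290]
b=manip.camera("wrist")[:,:,::-1][0:128,260:420]
im=np.hstack([cv2.resize(a,(400,320),interpolation=cv2.INTER_CUBIC),cv2.resize(b,(400,320),interpolation=cv2.INTER_CUBIC)])
cv2.imwrite("pics/f1.png",im)
E
```

```text
clock: 38.35
position: [0.5286, 0.15, 0.1507]
ee_rot: [0.715, 0.699, 0.0, 0.0]
ft_force: [-7.0, -2.6, 12.0]
grip_width: 0.221
grasp_force: 80.8
[-7.03037005 -2.59348061 12.00926377] [-0.53954166  1.13615927  0.04157654] [0.52862835 0.14997816 0.15074865]
```

View pics/f1.png

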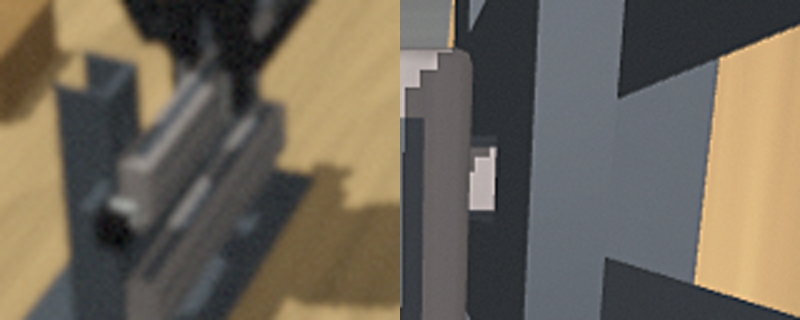

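The rail's necks are in the slots and it now stops hard (about 14 N with almost no travel). I'll unload, open, check, then withdraw upward.

```bash

python3 -m inch '[[[0,0,-0.005],[0,0,0]],[[0,-0.005,-0.01],[0,0,0]],[[0,-0.005,-0.015],[0,0,0]],[[0,-0.005,-0.015],[0,0,0]],[[0,-0.005,-0.015],[0,0,0]],[[0,-0.005,-0.015],[0,0,0]],[[0,-0.005,-0.015],[0,0,0]],[[0,-0.005,-0.015],[0,0,0]],[[0,-0.005,-0.015],[0,0,0]],[[0,-0.005,-0.015],[0,0,0]]]'
python3 -m inch '[[[0,0,0],[0,0,0]],[[0,0,0],[0,0,0]],[[0,0,0],[0,0,0]],[[0,0,0],[0,0,0]],[[0,0,0],[0,0,0]],[[0,0,0],[0,0,0]],[[0,0,0],[0,0,0]],[[0,0,0],[0,0,0]],[[0,0,0],[0,0,0]],[[0,0,0],[0,0,0]]]' 0.7
python3 -m inch '[[[0,0,-0.05],[0,0,0]],[[0,0,-0.1],[0,0,0]],[[0,0,-0.2],[0,0,0]],[[0,0,-0.3],[0,0,0]],[[0,0,-0.4],[0,0,0]],[[0,0,-0.5],[0,0,0]],[[0,0,-0.6],[0,0,0]],[[0,0,-0.75],[0,0,0]],[[0,0,-0.9],[0,0,0]],[[0,0,-1],[0,0,0]]]'
python3 -m inch '[[[0,-0.1,-0.1],[0,0,0]],[[0,-0.2,-0.2],[0,0,0]],[[0,-0.3,-0.3],[0,0,0]],[[0,-0.4,-0.4],[0,0,0]],[[0,-0.5,-0.5],[0,0,0]],[[0,-0.6,-0.6],[0,0,0]],[[0,-0.7,-0.7],[0,0,0]],[[0,-0.8,-0.8],[0,0,0]],[[0,-0.9,-0.9],[0,0,0]],[[0,-0.9,-0.9],[0,0,0]]]'
python3 - <<'E'
from h import *
o=manip.get_obs();import json;json.dump({k:np.array(v).tolist() for k,v in o.items()},open("o4.json","w"))
b=manip.camera("wrist")[:,:,::-1];cv2.imwrite("pics/w4.png",cv2.resize(b,(768,576),interpolation=cv2.INTER_CUBIC))
E
```

```text
clock: 39.45
position: [0.528, 0.15, 0.1509]
ee_rot: [0.715, 0.699, -0.0, -0.0]
ft_force: [0.7, 0.6, -2.4]
grip_width: 0.221
grasp_force: 78.6
clock: 40.45
position: [0.5282, 0.15, 0.1511]
ee_rot: [0.715, 0.699, -0.0, 0.0]
ft_force: [-0.0, -0.1, 0.1]
grip_width: 0.698
grasp_force: 0.0
clock: 41.45
position: [0.5285, 0.1502, 0.2326]
ee_rot: [0.715, 0.699, 0.0, 0.0]
ft_force: [0.4, -0.4, -0.8]
grip_width: 0.705
grasp_force: 0.0
clock: 42.45
position: [0.4558, 0.152, 0.3045]
ee_rot: [0.715, 0.7, 0.001, 0.001]
ft_force: [0.0, 0.5, -1.0]
grip_width: 0.705
grasp_force: 0.0
```

View pics/w4.png

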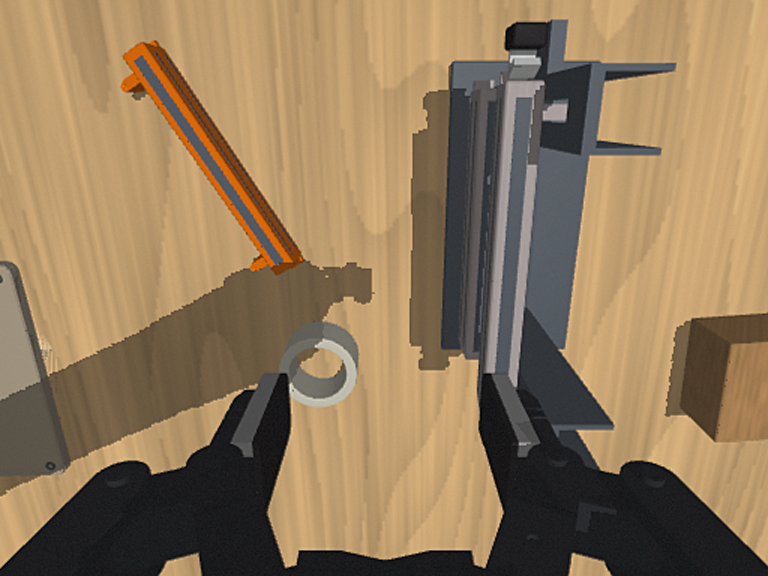

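The rail sits in place, and the left nose extends to the rail's end at (524,80) with the same visible length as before (28 px), so it has sprung in. The open finger hides the right catch, so I'll close the fingers and compare it numerically with the earlier picture.

```bash

python3 -m inch '[[[-0.03,-0.02,-0.05],[0,0,0]],[[-0.03,-0.02,-0.05],[0,0,0]],[[-0.03,-0.02,-0.05],[0,0,0]],[[-0.03,-0.02,-0.05],[0,0,0]],[[-0.03,-0.02,-0.05],[0,0,0]],[[-0.03,-0.02,-0.05],[0,0,0]],[[-0.03,-0.02,-0.05],[0,0,0]],[[-0.03,-0.02,-0.05],[0,0,0]],[[-0.03,-0.02,-0.05],[0,0,0]],[[-0.03,-0.02,-0.05],[0,0,0]]]' 0.22
python3 - <<'E'
from h import *
import json
o2=json.load(open("o2.json"));o5=manip.get_obs();b=manip.camera("wrist")[:,:,::-1].copy();cv2.imwrite("pics/w5.png",b)
a=cv2.resize(cv2.imread("pics/w2.png"),(512,384),interpolation=cv2.INTER_AREA)
for n,im,o in (("before",a,o2),("after",b,o5)):
    g=cv2.cvtColor(im,cv2.COLOR_BGR2GRAY).astype(int);print(n,o["position"])
    u0,v0=proj("wrist",[[.5295,.047,.155]],o)[0].round().astype(int);print(u0,v0)
    for v in range(262,300):print(v,g[v,318:346:2])
E
```

```text
clock: 43.5
position: [0.4545, 0.1492, 0.3071]
ee_rot: [0.715, 0.699, -0.0, 0.0]
ft_force: [0.2, -0.4, -0.5]
grip_width: 0.218
grasp_force: 0.0
before [0.45404236495545974, 0.14750569916718687, 0.30035022037086356]
333 271
262 [188 174 175 188 191 187 182 175 186 196  75  48  48  47]
263 [188 175 175 188 190 186 181 174 184 196  70  48  48  51]
264 [186 175 175 189 191 187 181 176 186 198  41  50  49  49]
265 [187 174 176 189 189 187 182 176 187 197  39  49  49  48]
266 [185 174 175 190 195 191 184 179 192 194  36  50  48  48]
267 [184 173 177 191 185 182 176 169 183 183  48  49  49  49]
268 [184 171 178 176 112 117 117 116 119 119  88  47  49  50]
269 [183 169 180 161 101 104 106 106 106 105 110  47  49  48]
270 [184 169 180 157 122 108 109 110 109 109 116  46  49  50]
271 [183 170 181 155 162 110 111 113 111 111 116  49  52  49]
272 [182 169 182 150 160 109 112 113 112 112 116  63  49  50]
273 [182 168 183 134 149 110 111 113 114 113 116  76  46  50]
274 [182 168 185 129 145 111 113 112 113 112 115  80  48  49]
275 [181 168 190 115 141 111 113 113 112 113 115  94  47  49]
276 [180 
[... 3183 characters left out ...]
6  37  22  55  91]
289 [165 182  52  27  37  33  31  36  34  33  34  25  60  91]
290 [ 41 177 117  26  32  37  34  33  33  33  34  35  59  91]
291 [ 18 108 195  24  31  31  33  34  33  32  34  29  59  93]
292 [ 28  31 186  13  24  23  23  21  25  23  22  43  64  92]
293 [ 28  19 103  82  64  64  65  65  65  65  62 103  72  91]
294 [ 30  28  35 198 151 153 159 155 156 158 150 184  79  92]
295 [ 27  29  15 191 175 183 185 181 182 185 169 177  71  87]
296 [ 32  32  24 146 172 176 179 176 176 179 167 171  76  95]
297 [ 30  30  25 112 170 175 178 176 173 177 164 175 133 146]
298 [ 30  27  27  82 174 176 178 174 174 176 164 171 185 186]
299 [ 34  32  25  49 172 183 178 173 174 174 167 179 179 180]
```

```bash

python3 -m inch '[[[-0.1,0,0],[0,0,0]],[[-0.2,0,0],[0,0,0]],[[-0.3,0,0],[0,0,0]],[[-0.4,0,0],[0,0,0]],[[-0.5,0,0],[0,0,0]],[[-0.6,0,0],[0,0,0]],[[-0.7,0,0],[0,0,0]],[[-0.8,0,0],[0,0,0]],[[-0.9,0,0],[0,0,0]],[[-1,0,0],[0,0,0]]]'>/dev/null
python3 -m inch '[[[-0.1,0,0],[0,0,0]],[[-0.2,0,0],[0,0,0]],[[-0.3,0,0],[0,0,0]],[[-0.4,0,0],[0,0,0]],[[-0.5,0,0],[0,0,0]],[[-0.6,0,0],[0,0,0]],[[-0.7,0,0],[0,0,0]],[[-0.8,0,0],[0,0,0]],[[-0.9,0,0],[0,0,0]],[[-0.9,0,0],[0,0,0]]]'
python3 - <<'E'
from h import *
import json
o6=manip.get_obs();b=manip.camera("wrist")[:,:,::-1].copy();cv2.imwrite("pics/w6.png",b)
w4=cv2.resize(cv2.imread("pics/w4.png"),(512,384),interpolation=cv2.INTER_AREA);o4=json.load(open("o4.json"))
m=np.array([.540,.1502,0]);c,s=np.cos(np.radians(-1.2)),np.sin(np.radians(-1.2));Rz=np.array([[c,-s],[s,c]])
for n,im,o,sg in (("left",w4,o4,1),("right",b,o6,-1)):
    print(n)
    for yy in np.arange(92,130,1.5):
        P=[np.r_[m[:2]+Rz@[x,sg*yy/1000],.161] for x in (-.016,-.012,-.008,-.004)]
        uv=proj("wrist",P,o)
        if yy==92:print(uv[0].round())
        print(yy,[im[int(round(v)),int(round(u))].tolist() for u,v in uv])
E
```

```text
clock: 45.55
position: [0.4512, -0.0041, 0.307]
ee_rot: [0.715, 0.699, -0.0, 0.0]
ft_force: [-0.3, 0.1, 0.5]
grip_width: 0.218
grasp_force: 0.0
left
[341.  65.]
92.0 [[156, 159, 168], [104, 98, 92], [107, 99, 94], [84, 85, 89]]
93.5 [[157, 159, 168], [162, 164, 173], [161, 163, 173], [86, 88, 91]]
95.0 [[158, 158, 167], [158, 159, 169], [161, 162, 171], [150, 154, 160]]
96.5 [[158, 158, 167], [158, 160, 169], [161, 162, 172], [157, 159, 166]]
98.0 [[158, 160, 167], [159, 160, 170], [160, 163, 171], [155, 158, 166]]
99.5 [[153, 154, 164], [152, 153, 161], [156, 158, 166], [153, 156, 164]]
101.0 [[92, 93, 98], [93, 93, 99], [72, 72, 75], [81, 80, 82]]
102.5 [[113, 115, 114], [112, 113, 112], [109, 109, 107], [42, 39, 36]]
104.0 [[116, 116, 115], [115, 114, 114], [115, 115, 115], [92, 90, 90]]
105.5 [[118, 118, 117], [118, 117, 116], [116, 117, 115], [117, 118, 118]]
107.0 [[118, 118, 118], [115, 115, 116], [116, 117, 116], [119, 120, 117]]
108.5 [[112, 115, 113], [166, 169, 167], [164, 166, 164], [168, 170, 167]]
110.0 [[111, 112, 112], [170, 172, 170], [171, 172, 170], [178, 181, 179]
[... 1881 characters left out ...]
5 [[49, 49, 48], [51, 51, 52], [52, 51, 50], [27, 26, 22]]
116.0 [[23, 25, 26], [19, 15, 18], [16, 14, 13], [16, 16, 17]]
117.5 [[32, 29, 32], [35, 32, 34], [30, 25, 31], [35, 33, 32]]
119.0 [[35, 33, 31], [38, 36, 36], [37, 36, 39], [32, 31, 31]]
120.5 [[25, 24, 25], [34, 31, 34], [37, 38, 39], [38, 39, 39]]
122.0 [[28, 24, 26], [33, 33, 34], [39, 37, 38], [33, 32, 33]]
123.5 [[30, 29, 29], [33, 31, 31], [37, 35, 35], [33, 33, 35]]
125.0 [[29, 28, 29], [33, 29, 31], [32, 30, 29], [34, 32, 32]]
126.5 [[21, 16, 10], [22, 19, 15], [24, 18, 13], [24, 17, 19]]
128.0 [[50, 67, 83], [48, 67, 81], [47, 67, 82], [47, 65, 79]]
129.5 [[108, 151, 184], [101, 142, 173], [103, 148, 179], [102, 143, 175]]
```

Both noses run from about 102 mm to the housings at about 115 mm, which matches their sprung-in position on each side. I'm handing the job in.

```bash
python3 -c "
from workcell import manip;print(manip.hand_in())"
```

```text
the job is handed in; nothing more can be done
None
```

The rail is hooked into both upper slots and pressed home, both catches measure sprung in, the gripper is clear, and I handed the job in at about 46 s; no verdict came back.

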